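# Pack the study caddy

### The job

Pack the study caddy for the library: stand the glue stick, the ink bottle, the pencil sharpener and the memo block upright on the floor of the caddy, each in the pocket whose liner has its own colour (yellow, blue, red, green). The sunscreen stick and the lotion bottle with the white caps only look like stationery: leave them standing where they are. Keep the ink bottle upright all the time.

Things in the scene. Friction and masses are not known exactly. Their poses are not given: they have to be found in the camera images.
- glue_stick: Glue stick standing upright: yellow barrel, BLACK cap and foot; round, 29 mm diameter (cap) and 28 mm (barrel), 74 mm tall. Its pocket has the yellow liner. Origin: centre of its underside; z up.
- ink_bottle: Ink bottle standing upright: blue round body 46 mm diameter, straight up to 46 mm; above it a sloping shoulder and a BLACK cap 35 mm diameter; 67 mm tall in all; a small white label. Its pocket has the blue liner. Origin: centre of its underside; z up.
- sharpener: Canister pencil sharpener standing upright: red drum 42 mm diameter, 52 mm tall, rounded upper edge above 46 mm, a steel blade and a small hole in its top. Its pocket has the red liner. Origin: centre of its underside; z up. Clutter: a pencil and an eraser, up to 12 mm high, lie between the two rows of things: keep fingertips 15 mm or more above the mat.
- memo_block: Memo block, a green stack of note sheets: 44 mm along its x, 54 mm along its y, 46 mm tall; its x points roughly away from the robot at the start (within 0.6 rad). Grip it across the 44 mm. Its pocket has the green liner. Origin: centre of its underside; z up.
- sun_stick: Look-alike that does not belong in the caddy: sunscreen stick, same size and yellow barrel as the glue stick, but with a WHITE cap and foot. Leave it standing where it is. Origin: centre of its underside; z up. All six things start on a 2 mm grey desk mat, in two rows running roughly left to right, at least 85 mm apart centre to centre.
- lotion_bottle: Look-alike that does not belong in the caddy: lotion bottle, same size and blue body as the ink bottle, but with a WHITE cap. Leave it standing where it is. Origin: centre of its underside; z up.
- liner_yellow: Yellow square liner, 76 x 76 mm and 2 mm thick, fixed on the floor of one of the four pockets of the wooden caddy. Origin: centre of its underside, 6 mm above the desk; x and y along the pocket's walls, z up; things stand on its top, 8 mm above the desk. Pockets measure 78 x 78 mm inside, at 84 mm pitch, two by two.
- liner_blue: Blue square liner, 76 x 76 mm and 2 mm thick, fixed on the floor of one of the four pockets of the wooden caddy. Origin: centre of its underside, 6 mm above the desk; x and y along the pocket's walls, z up; things stand on its top, 8 mm above the desk. Caddy walls and dividers: 6 mm thick, tops 24 mm above the desk (16 mm above the liners).
- liner_red: Red square liner, 76 x 76 mm and 2 mm thick, fixed on the floor of one of the four pockets of the wooden caddy. Origin: centre of its underside, 6 mm above the desk; x and y along the pocket's walls, z up; things stand on its top, 8 mm above the desk. Caddy: 174 x 174 mm, fixed to the desk, left or right of the mat.
- liner_green: Green square liner, 76 x 76 mm and 2 mm thick, fixed on the floor of one of the four pockets of the wooden caddy. Origin: centre of its underside, 6 mm above the desk; x and y along the pocket's walls, z up; things stand on its top, 8 mm above the desk. Which liner lies in which pocket varies.
Things that resemble listed ones, but are neither listed nor needed, are in the scene too. What is shaped like the glue_stick but purple or turquoise is not meant.

How it is judged:
At the end, for the whole second after the job is handed in: Each of the four things stands at rest in the pocket of its own colour: centre within 36 mm of the liner's centre (anywhere inside the pocket), underside on the liner (within 6 mm), tilted less than 0.12 rad; the sun stick and the lotion bottle are upright and within 25 mm of where they stood (horizontal distance between glue_stick and liner_yellow below 0.036 m and z of glue_stick in the frame of liner_yellow between -0.003 and 0.008 m and angle between each of glue_stick, ink_bottle, sharpener, memo_block, sun_stick, lotion_bottle's own z axis and vertical below 0.12 rad and linear speed of each of glue_stick, ink_bottle, sharpener, memo_block below 0.02 m/s and horizontal distance between ink_bottle and liner_blue below 0.036 m and z of ink_bottle in the frame of liner_blue between -0.003 and 0.008 m and horizontal distance between sharpener and liner_red below 0.036 m and z of sharpener in the frame of liner_red between -0.003 and 0.008 m and horizontal distance between memo_block and liner_green below 0.036 m and z of memo_block in the frame of liner_green between -0.003 and 0.008 m and distance of each of sun_stick, lotion_bottle from where it was at the start of the episode below 0.025 m); the robot touches nothing.
It fails at once if the sun stick was moved more than 30 mm (distance of sun_stick from where it was at the start of the episode above 0.03 m).
It fails at once if the lotion bottle was moved more than 30 mm (distance of lotion_bottle from where it was at the start of the episode above 0.03 m).
It fails at once if the ink bottle was tipped more than 0.6 rad (angle between ink_bottle's own z axis and vertical above 0.6 rad).
It also fails if it takes over 102 s, if anything falls off the work surface, if the arm or the gripper's body presses on something with over 40 N, if the wrist force passes 120 N, or if a joint passes its speed limit or range.

### The arm

A 6-joint arm with a two-finger parallel gripper is mounted at the origin on the work surface. World frame = base frame: x ahead of the robot, y to its left, z up, the work surface at z = 0. Lengths are in m, angles in rad, forces in N, time in s.
With the tool pointing down it reaches from about 0.275 to 0.725 m from the base axis. Payload 15.9 kg.
Tool frame: the origin (TCP) lies on the front face of the gripper's body, between the roots of the fingers; the fingertips stand 73 mm ahead of it and the grasp point (between the pads) lies 54 mm ahead of it; z points along the fingers, y is the line along which they close (so a half turn about z gives the same grasp; the last joint's range is limited). The gripper opens to 85 mm and grips with 20 to 120 N. Pads are 22 mm wide; open, the fingers measure 114 mm over their backs; the gripper's body (76 mm by 85 mm) begins 54 mm behind the grasp point. The pads swing forward as they close: fully open they stand 13 mm farther back than shut.
Start: joints at [-1.22, 0.213, -0.034, 1.323, 0, 1.571], TCP at [0.172, -0.47, 0.304] pointing down, gripper open.
Joint ranges: [-2.98, 2.98], [-0.74, 1.72], [-1.14, 1.35], [-2.1, 2.04], [-1.57, 1.44], [-3.14, 3.14]. Speed limits (rad/s): [1.89, 1.89, 2.39, 2.57, 3.14, 3.14].

### API

Orientations are given as a unit quaternion [w, x, y, z].
In Python, from plant import * gives the robot as it stands. Calls block until the motion is done:
- reach(position, orientation): joint-space move of the TCP to a pose.
- move_linear(position, v=0.15, ori=None): straight line of the TCP; ori=None keeps the orientation; v is the mean speed in m/s.
- goto_joints(angles): joint-space move.
- gripper_to(opening, grip_force=None): opening from 0.0 (shut) to 1.0 (fully open); grip_force is the grip in N (None keeps the last); returns when the fingers have stopped.
- dwell(seconds).
- ik(position, orientation): joint angles nearest the present ones, or None.
- get_obs(): the state.
- capture(name): name is "scene" or "side" or "wrist"; returns (picture, depth): 400x640x3 uint8, red, green, blue; 400x640 float32, m along the optical axis (not along the pixel's ray), 0 where there is no reading.
- get_calibration(name): a dict with "intrinsics" (3x3 intrinsics, pixels), "R" (3x3) and "t" (3): a world point X has camera coordinates R X + t. Camera axes: x right, y down, z forward; pixel columns grow to the right and rows downward; lengths in m; the calibration is good to about 2 mm. A picture is of the moment at which its call begins: read the wrist's pose just before it. get_calibration takes no time and is no camera call; for the wrist camera it gives the pose at the moment of the call.
A pose or a line that the arm cannot do raises PlanningError and nothing moves.
- finish_job(): hands the job in; it is judged then, once.
The state is a dict: "t": time; "joint_positions": joint angles; "qvel": joint speeds; "joint_torque": joint torques, N m; "tool_pos": TCP position; "ee_rot": TCP orientation; "contact_force": force on the tool from outside, world axes, zero at the start; "moment": the same for the moment, N m; "grip_width": opening from 0.0 (shut) to 1.0 (fully open); "grip_force": force on a finger pad.
Only numpy, scipy, OpenCV 4.12 (cv2) and the standard library are available. Lean on these libraries where they do the work, as an engineer would, in place of code of your own. Each camera call takes 0.05 s, during which the arm holds its last target. There are 200 camera calls.

## Working session

There is one attempt and no reset: what is moved stays moved. The work goes in short steps, each a Python script; the robot and the scene stay as the last script left them, time stands still between calls to the robot, and variables do not carry over. Pictures are saved under pics/ and viewed, at most 14 in all, crops included, and the job is handed in when it is done.

```bash
mkdir -p pics; ls
python3 - <<'E'
from plant import *
import cv2,numpy as np
for n in ("scene","side"):
    p,d=capture(n); cv2.imwrite(f"pics/{n}0.png",p[:,:,::-1]); np.savez(f"{n}0.npz",p=p,d=d,**get_calibration(n))
    c=get_calibration(n); print(n,c["intrinsics"].round(1).tolist(),(-c["R"].T@c["t"]).round(3),c["R"][2].round(2))
o=get_obs(); print(o)
E
```

```text
pics
scene [[491.9, 0.0, 322.7], [0.0, 491.9, 201.1], [0.0, 0.0, 1.0]] [1.302 0.098 0.831] [-0.68 -0.11 -0.73]
side [[401.0, 0.0, 326.2], [0.0, 401.0, 201.1], [0.0, 0.0, 1.0]] [ 0.431 -0.735  0.641] [ 0.14  0.76 -0.64]
{'t': 0.1, 'joint_positions': array([-1.21994489e+00,  2.13321927e-01, -3.49748896e-02,  1.32351803e+00,
       -1.77730761e-05,  1.57082804e+00]), 'qvel': array([ 3.19745400e-05, -1.42278587e-03,  2.33980009e-03,  1.12224542e-03,
       -4.30191149e-04,  8.52647688e-04]), 'joint_torque': array([-5.69273980e-03, -6.87246823e+01,  4.87807024e+01,  1.22560293e-02,
       -4.37863391e-04,  5.33965363e-06]), 'tool_pos': array([ 0.17176416, -0.46932167,  0.30346665]), 'ee_rot': array([-4.99889872e-04,  9.84654968e-01,  1.74511705e-01, -9.76375687e-05]), 'contact_force': array([-0.99655191, -0.18888409, -0.62215004]), 'moment': array([-0.0597367 ,  0.05278322,  0.02539549]), 'grip_force': 0.0, 'grip_width': 1.0028538411638361}
```

View pics/scene0.png

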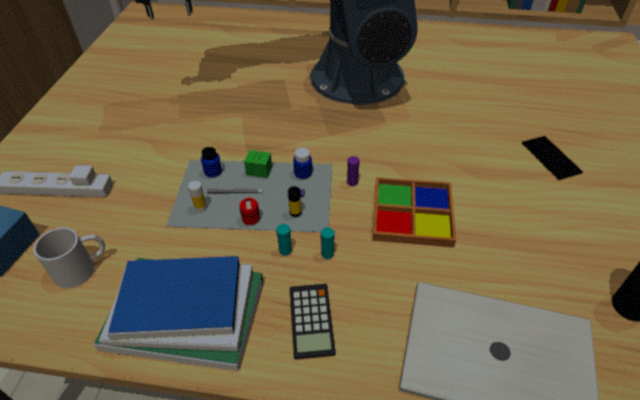

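View pics/side0.png

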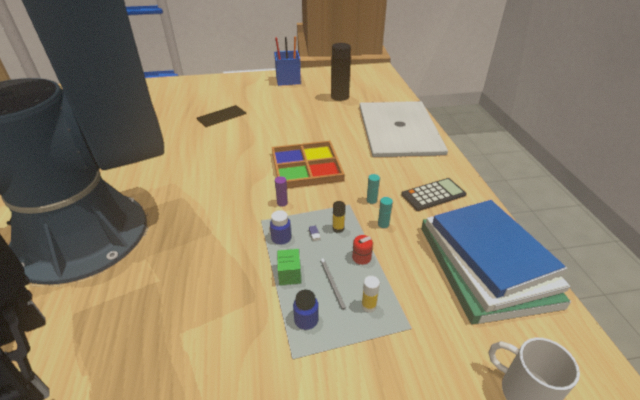

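The scene picture shows two rows on the mat:
- **Back row:** black-capped blue bottle (211,162), green block (258,163), white-capped blue bottle (302,163).
- **Front row:** white-capped yellow stick (197,195), red drum (249,211), black-capped yellow stick (295,200).
- **Off the mat:** purple (353,170) and turquoise (285,239), (327,243) decoys.
- **Caddy:** centred at (414,211) with green, blue, red and yellow liners.

There are two blue bottles. The ink bottle is the black-capped one at (211,162); (302,163) has a white cap, so it is the lotion. There are also two yellow sticks. The glue stick is the black-capped one at (295,200); (197,195) has a white cap, so it is the sun stick.

Next I'll measure positions and confirm the caps in an enlarged crop.

```bash
cat > vis.py <<'E'
import numpy as np,cv2
def cloud(f):
    z=np.load(f); K,R,t,d=z["intrinsics"],z["R"],z["t"],z["d"]
    v,u=np.mgrid[:400,:640]
    P=np.stack([(u-K[0,2])/K[0,0]*d,(v-K[1,2])/K[1,1]*d,d],-1)
    return z["p"],(P-t)@R, d>0, z
def ray(z,uv,h):
    K,R,t=z["intrinsics"],z["R"],z["t"]; c=-R.T@t
    r=R.T@np.linalg.inv(K)@np.array([uv[0],uv[1],1.]); return (c+r*(h-c[2])/r[2])[:2]
E
python3 - <<'E'
from vis import *
seeds={"scene":dict(ink=(211,162),memo=(258,163),lotion=(302,163),sun=(197,195),sharp=(249,211),glue=(295,200),purple=(353,170),t1=(285,239),t2=(327,243)),
"side":dict(ink=(306,310),memo=(289,266),lotion=(281,228),sun=(371,293),sharp=(362,250),glue=(338,217),purple=(281,190),t1=(385,212),t2=(373,188))}
H=dict(ink=.067,memo=.046,lotion=.067,sun=.074,sharp=.052,glue=.074,purple=.074,t1=.074,t2=.074)
for n in seeds:
    p,X,ok,z=cloud(f"{n}0.npz")
    m=(ok&(X[...,2]>.014)&(X[...,2]<.11)).astype(np.uint8)
    _,L,st,ce=cv2.connectedComponentsWithStats(m)
    for k,(u,v) in seeds[n].items():
        l=L[v,u]; 
        if not l: print(n,k,"no"); continue
        q=L==l; P=X[q]; b=st[l]; base=.002 if k[0] not in 'pt' or k=='x' else 0
        c=(b[0]+(b[2]-1)/2,b[1]+(b[3]-1)/2)
        top=P[P[:,2]>base+H[k]-.006]
        print(n,k,"area",b[4],"zmax %.3f"%np.percentile(P[:,2],98),"silh",ray(z,ce[l],base+.006+H[k]/2).round(3),"top",len(top),top[:,:2].mean(0).round(3) if len(top) else "", "cloudbox",np.percentile(P[:,:2],[2,98],axis=0).round(3).tolist())
        if k=="memo":
            r=cv2.minAreaRect((top[:,:2]*1000).astype(np.float32)); print("  memo rect",r)
    hsv=cv2.cvtColor(p,cv2.COLOR_RGB2HSV); h,s,v=cv2.split(hsv)
    box=dict(scene=(375,455,180,245),side=(268,345,140,188))[n]
    for k,(a,b) in dict(yellow=(25,35),blue=(110,130),red=(0,4),green=(50,70)).items():
        m=((h>=a)&(h<=b)&(s>150)&(v>60)).astype(np.uint8); mm=np.zeros_like(m); mm[box[2]:box[3],box[0]:box[1]]=m[box[2]:box[3],box[0]:box[1]]
        cs,_=cv2.findContours(mm,0,2); c=max(cs,key=cv2.contourArea)
        w=np.array([ray(z,q[0],.008) for q in c]); r=cv2.minAreaRect((w*1000).astype(np.float32))
        print(n,k,np.round(r[0],0),np.round(r[1],0),round(r[2],1))
a=cv2.imread("pics/scene0.png")[135:265,170:370]; b=cv2.imread("pics/side0.png")[165:335,255:405]
cv2.imwrite("pics/crop.png",np.hstack([cv2.resize(a,(460,299),interpolation=2),cv2.resize(b,(264,299),interpolation=2)]))
E
```

```text
scene ink area 473 zmax 0.071 silh [ 0.475 -0.306] top 139 [ 0.474 -0.307] cloudbox [[0.458, -0.325], [0.495, -0.285]]
scene memo area 562 zmax 0.051 silh [ 0.451 -0.197] top 329 [ 0.455 -0.196] cloudbox [[0.432, -0.223], [0.477, -0.169]]
  memo rect ((452.3125915527344, -196.72679138183594), (55.46656036376953, 48.577369689941406), 85.0028076171875)
scene lotion area 457 zmax 0.071 silh [ 0.449 -0.088] top 137 [ 0.448 -0.088] cloudbox [[0.431, -0.109], [0.469, -0.067]]
scene sun area 350 zmax 0.079 silh [ 0.59  -0.301] top 115 [ 0.594 -0.299] cloudbox [[0.582, -0.312], [0.607, -0.286]]
scene sharp area 418 zmax 0.057 silh [ 0.609 -0.177] top 217 [ 0.612 -0.176] cloudbox [[0.594, -0.195], [0.629, -0.157]]
scene glue area 339 zmax 0.078 silh [ 0.575 -0.082] top 120 [ 0.579 -0.081] cloudbox [[0.554, -0.095], [0.592, -0.069]]
scene purple area 302 zmax 0.076 silh [0.456 0.034] top 100 [0.461 0.034] cloudbox [[0.448, 0.021], [0.474, 0.047]]
scene t1 area 364 zmax 0.076 silh [ 0.682 -0.084] top 140 [ 0.686 -0.083] cloudbox [[0.674, -0.095], [0.699, -0.07]]
scene t2 area 359 zmax 0.076 sil
[... 853 characters left out ...]
[ 0.609 -0.179] top 229 [ 0.608 -0.181] cloudbox [[0.589, -0.198], [0.626, -0.163]]
side glue area 328 zmax 0.077 silh [ 0.578 -0.08 ] top 104 [ 0.577 -0.084] cloudbox [[0.564, -0.097], [0.59, -0.071]]
side purple area 1218 zmax 0.074 silh [0.521 0.114] top 86 [0.459 0.031] cloudbox [[0.448, 0.021], [0.626, 0.266]]
side t1 area 324 zmax 0.075 silh [ 0.686 -0.081] top 102 [ 0.684 -0.086] cloudbox [[0.671, -0.098], [0.697, -0.074]]
side t2 area 287 zmax 0.075 silh [0.682 0.008] top 82 [0.68  0.004] cloudbox [[0.667, -0.009], [0.692, 0.014]]
side yellow [580. 236.] [71. 59.] 2.5Traceback (most recent call last):
  File "<stdin>", line 22, in <module>
ValueError: max() iterable argument is empty
```

Run:
```python
from vis import *
for n in ("scene","side"):
    p,X,ok,z=cloud(f"{n}0.npz")
    q=ok&(X[...,2]>.019)&(X[...,2]<.032)&(X[...,0]>.42)&(X[...,0]<.66)&(X[...,1]>.075)&(X[...,1]<.29)
    P=X[q]; print(n,len(P),np.median(P[:,2]).round(4),cv2.minAreaRect((P[:,:2]*1000).astype(np.float32)),np.percentile(P[:,:2],[1,99],axis=0).round(3).tolist())
a=cv2.imread("pics/scene0.png")[135:265,170:370]; b=cv2.imread("pics/side0.png")[165:335,255:405]
cv2.imwrite("pics/crop.png",np.hstack([cv2.resize(a,(460,299),interpolation=2),cv2.resize(b,(264,299),interpolation=2)]))
from plant import *
from scipy.spatial.transform import Rotation as R
for x,y in ((.577,-.082),(.473,-.308),(.610,-.178),(.453,-.197),(.53,.18)):
    for yaw in (-1.57,-.8,0,.8,1.57):
        w=R.from_euler('ZX',[yaw,np.pi]).as_quat(); j=ik([x,y,.11],[w[3],*w[:3]]); print(x,y,yaw,None if j is None else np.round(j,2))
```

```text
scene 1220 0.023 ((538.1049194335938, 179.56997680664062), (181.50442504882812, 174.57913208007812), 1.8278406858444214) [[0.451, 0.092], [0.629, 0.267]]
side 650 0.0227 ((540.4209594726562, 179.47686767578125), (173.93634033203125, 180.68222045898438), 1.9430299997329712) [[0.453, 0.091], [0.628, 0.269]]
0.577 -0.082 -1.57 [-0.14  0.49 -0.15  0.93  0.   -1.71]
0.577 -0.082 -0.8 [-0.14  0.49 -0.15  0.93  0.   -2.48]
0.577 -0.082 0 [-0.14  0.49 -0.15  0.93  0.    3.  ]
0.577 -0.082 0.8 [-0.14  0.49 -0.15  0.93  0.    2.2 ]
0.577 -0.082 1.57 [-0.14  0.49 -0.15  0.93  0.    1.43]
0.473 -0.308 -1.57 [-0.58  0.45 -0.2   0.91  0.   -2.15]
0.473 -0.308 -0.8 [-0.58  0.45 -0.2   0.91  0.   -2.92]
0.473 -0.308 0 [-0.58  0.45 -0.2   0.91  0.    2.56]
0.473 -0.308 0.8 [-0.58  0.45 -0.2   0.91  0.    1.76]
0.473 -0.308 1.57 [-0.58  0.45 -0.2   0.91  0.    0.99]
0.61 -0.178 -1.57 [-0.28  0.59  0.02  1.    0.   -1.86]
0.61 -0.178 -0.8 [-0.28  0.59  0.02  1.    0.   -2.63]
0.61 -0.178 0 [-0.28  0.59  0.02  1.    0.    2.86]
0.61 -0.178 0.8 [-0.28  0.59  0.02  1.    0.    2.06]
0.61 -0.178 1.57 [-0.28  0.59  0.02  1.    0.    1.29]
0.453 -0.197 -1.57 [-0.41  0.33 -0.4   0.85  0.   -1.98]
0.453 -0.197 -0.8 [-0.41  0.33 -0.4   0.85  0.   -2.75]
0.453 -0.197 0 [-0.41  0.33 -0.4   0.85  0.    2.73]
0.453 -0.197 0.8 [-0.41  0.33 -0.4   0.85  0.    1.93]
0.453 -0.197 1.57 [-0.41  0.33 -0.4   0.85  0.    1.16]
0.53 0.18 -1.57 [ 0.33  0.44 -0.22  0.91  0.   -1.24]
0.53 0.18 -0.8 [ 0.33  0.44 -0.22  0.91  0.   -2.01]
0.53 0.18 0 [ 0.33  0.44 -0.22  0.91  0.   -2.81]
0.53 0.18 0.8 [ 0.33  0.44 -0.22  0.91  0.    2.67]
0.53 0.18 1.57 [ 0.33  0.44 -0.22  0.91  0.    1.9 ]
```

View pics/crop.png

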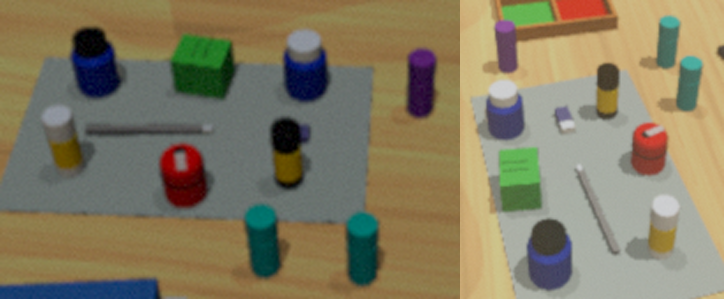

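The crop confirms it. The black-capped ink bottle is at far left (95,60) and the black-capped glue stick at (287,150). The lotion (305,60) and the sun stick (62,140) have white caps. I'll start with the glue stick.

```bash
cat > job.py <<'E'
from plant import *
import numpy as np,cv2
from scipy.spatial.transform import Rotation as Rot
PICK=dict(glue=(.577,-.082,1.57),ink=(.473,-.308,1.57),sharp=(.610,-.178,1.57),memo=(.453,-.197,1.50))
PUT=dict(glue=(.580,.223),ink=(.496,.221),sharp=(.582,.139),memo=(.498,.137))
UP=.23
def q(yaw):
    w=Rot.from_euler('ZX',[yaw,np.pi]).as_quat(); return [w[3],*w[:3]]
def say(s):
    o=get_obs(); print(s,"t %.1f"%o["t"],"tcp",np.round(o["tool_pos"],3),"w %.2f"%o["grip_width"],"gf %.1f"%o["grip_force"],"F",np.round(o["contact_force"],1)); return o
def pick(k,h=.039,f=40):
    x,y,a=PICK[k]; z=.002+h+.054
    reach([x,y,UP],q(a)); gripper_to(1.0); move_linear([x,y,z],v=.2); say("down")
    gripper_to(0.0,f); say("gripped"); move_linear([x,y,UP],v=.2); say("lifted")
def put(k,h=.039):
    x,y=PUT[k]; z=.008+h+.054+.001
    reach([x,y,UP],q(1.60)); move_linear([x,y,z],v=.15); o=say("lowered")
    gripper_to(min(1,o["grip_width"]+.25)); say("released"); move_linear([x,y,UP],v=.2)
def shot(n,f):
    p,d=capture(n); cv2.imwrite(f"pics/{f}.png",p[:,:,::-1]); np.savez(f"{f}.npz",p=p,d=d,**get_calibration(n))
E
python3 - <<'E'
from job import *
pick("glue"); shot("side","glue_up")
E
```

```text
down t 3.2 tcp [ 0.578 -0.082  0.096] w 1.00 gf 0.0 F [-0.1  0.4  0.8]
gripped t 3.7 tcp [ 0.577 -0.082  0.095] w 0.32 gf 38.9 F [-1.8  0.1  6.1]
lifted t 4.6 tcp [ 0.577 -0.082  0.229] w 0.33 gf 39.3 F [-0.2  0.9 -0.3]
```

View pics/glue_up.png

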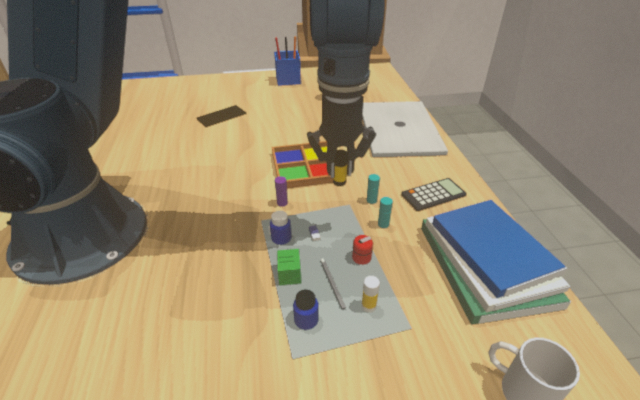

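The glue stick is held upright at about (340,168), and everything else is where it was. I'll place it, then do the sharpener.

Run:
```python
from job import *
put("glue"); pick("sharp"); shot("side","sharp_up"); shot("scene","sharp_up2")
a=cv2.imread("pics/sharp_up.png")[:,150:470]; b=cv2.imread("pics/sharp_up2.png")[60:300,170:490]
cv2.imwrite("pics/two.png",np.hstack([cv2.resize(a,(340,425)),cv2.resize(b,(460,345))[:].copy() if 0 else cv2.copyMakeBorder(cv2.resize(b,(460,345)),0,80,0,0,0)]))
```

```text
lowered t 6.8 tcp [0.58  0.223 0.102] w 0.33 gf 39.3 F [-0.1 -0.1 -0.6]
released t 7.1 tcp [0.58  0.223 0.102] w 0.58 gf 0.0 F [-0.5  0.1  0.3]
down t 10.7 tcp [ 0.611 -0.178  0.096] w 1.00 gf 0.0 F [ 0.4  0.6 -0.3]
gripped t 11.2 tcp [ 0.61  -0.178  0.096] w 0.48 gf 39.8 F [-2.3  1.   8.8]
lifted t 12.0 tcp [ 0.61  -0.178  0.229] w 0.48 gf 40.4 F [-0.4  0.1 -1.2]
```

View pics/two.png

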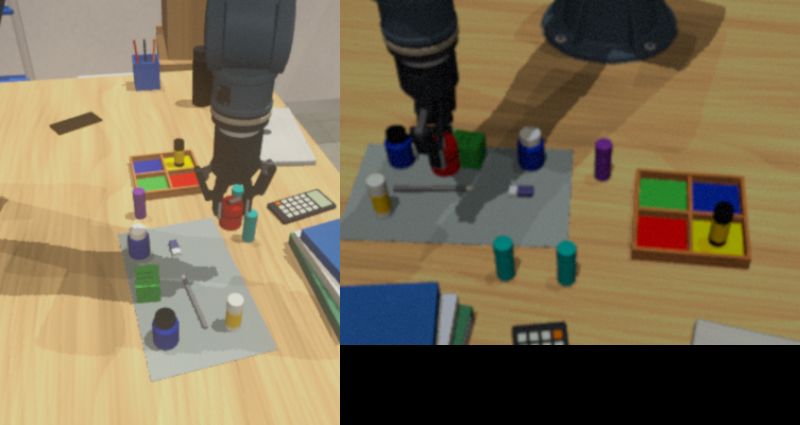

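The glue stick stands on the yellow liner (720,225 in the right half), and the sharpener is held upright at (445,155). I'll place the sharpener, move the memo block, then lift the ink bottle.

Run:
```python
from job import *
put("sharp"); pick("memo"); put("memo"); pick("ink"); shot("side","ink_up"); shot("scene","ink_up2")
a=cv2.imread("pics/ink_up.png")[:,150:470]; b=cv2.imread("pics/ink_up2.png")[60:300,170:490]
cv2.imwrite("pics/three.png",np.hstack([cv2.resize(a,(340,425)),cv2.copyMakeBorder(cv2.resize(b,(460,345)),0,80,0,0,0)]))
```

```text
lowered t 14.3 tcp [0.582 0.139 0.102] w 0.48 gf 41.7 F [ 0.1 -0.5 -1.2]
released t 14.6 tcp [0.582 0.139 0.102] w 0.73 gf 0.0 F [ 0.4  0.  -0.4]
down t 18.0 tcp [ 0.454 -0.197  0.096] w 1.00 gf 0.0 F [ 0.6 -0.1  0.1]
gripped t 18.4 tcp [ 0.453 -0.197  0.096] w 0.51 gf 40.8 F [-2.3  1.7  8.1]
lifted t 19.3 tcp [ 0.453 -0.197  0.229] w 0.51 gf 40.8 F [ 0.3 -0.1 -1.7]
lowered t 21.5 tcp [0.498 0.137 0.102] w 0.52 gf 41.6 F [ 0.2  1.  -1.2]
released t 21.9 tcp [0.498 0.137 0.102] w 0.76 gf 0.0 F [-0.4 -0.5  0.5]
down t 25.5 tcp [ 0.473 -0.308  0.096] w 1.00 gf 0.0 F [ 0.2 -0.3 -0.1]
gripped t 25.9 tcp [ 0.473 -0.308  0.096] w 0.52 gf 39.5 F [-2.2  1.8 11.2]
lifted t 26.8 tcp [ 0.473 -0.308  0.229] w 0.52 gf 40.9 F [ 0.3 -0.5 -0.9]
```

View pics/three.png

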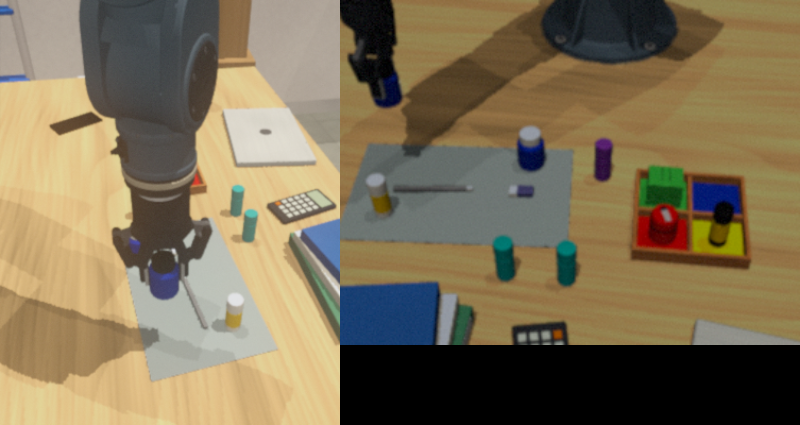

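The memo block stands on green, the sharpener on red and the glue stick on yellow. The ink bottle is held upright at (163,275) in the left half. I'll carry it gently in a straight line.

Run:
```python
from job import *
x,y=PUT["ink"]; move_linear([x,y,UP],v=.15); say("over"); put("ink")
goto_joints([-1.22,.213,-.034,1.323,0,1.571]); say("home"); shot("side","end"); shot("scene","end2")
a=cv2.imread("pics/end.png")[120:350,220:420]; b=cv2.imread("pics/end2.png")[130:270,170:470]
cv2.imwrite("pics/four.png",np.hstack([cv2.resize(a,(300,345)),cv2.copyMakeBorder(cv2.resize(b,(490,229)),0,116,0,0,0)]))
from vis import *
C=dict(glue=(PUT["glue"],.082),ink=(PUT["ink"],.075),sharp=(PUT["sharp"],.060),memo=(PUT["memo"],.054),sun=((.592,-.300),.076),lotion=((.447,-.090),.069))
for n in ("end","end2"):
    p,X,ok,z=cloud(n+".npz")
    for k,(c,h) in C.items():
        s=ok&(np.hypot(X[...,0]-c[0],X[...,1]-c[1])<.038)&(X[...,2]>h-.006)&(X[...,2]<h+.02); P=X[s]
        print(n,k,len(P),"offset mm",((P[:,:2].mean(0)-c)*1000).round(1) if len(P) else "","ztop %.3f"%np.percentile(P[:,2],95) if len(P) else "","want",h)
```

```text
over t 30.5 tcp [0.496 0.221 0.23 ] w 0.52 gf 40.9 F [ 0.7  0.4 -1.5]
lowered t 31.8 tcp [0.496 0.221 0.102] w 0.52 gf 42.1 F [ 1.  -0.1 -1.2]
released t 32.1 tcp [0.496 0.221 0.102] w 0.77 gf 0.0 F [ 0.7 -0.7  0.2]
home t 35.6 tcp [ 0.173 -0.47   0.304] w 0.77 gf 0.0 F [ 0.3  0.4 -0.5]
end glue 54 offset mm [ 1.2 -3.7] ztop 0.083 want 0.082
end ink 87 offset mm [ 1.2 -3.2] ztop 0.077 want 0.075
end sharp 120 offset mm [ 0.3 -4.5] ztop 0.061 want 0.06
end memo 230 offset mm [ 1.  -3.7] ztop 0.056 want 0.054
end sun 178 offset mm [ 0.  -1.4] ztop 0.077 want 0.076
end lotion 162 offset mm [-0.5 -0.7] ztop 0.070 want 0.069
end2 glue 129 offset mm [ 2.3 -1.6] ztop 0.084 want 0.082
end2 ink 159 offset mm [ 2.3 -0.3] ztop 0.078 want 0.075
end2 sharp 228 offset mm [ 3.6 -0.7] ztop 0.062 want 0.06
end2 memo 382 offset mm [ 3.1 -0.5] ztop 0.056 want 0.054
end2 sun 117 offset mm [1.8 1.1] ztop 0.078 want 0.076
end2 lotion 136 offset mm [0.9 2.3] ztop 0.072 want 0.069
```

View pics/four.png

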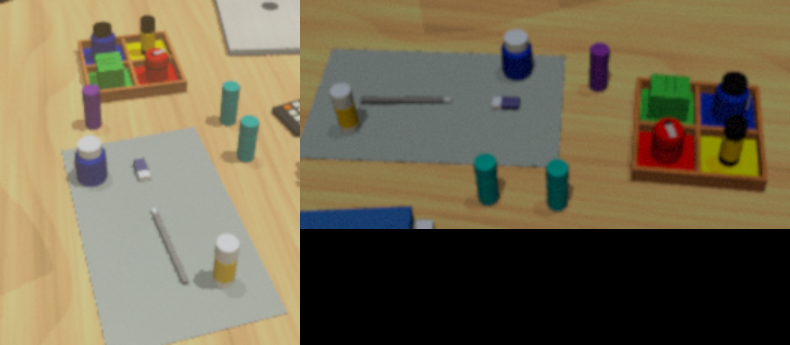

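All four things stand upright in the pocket of their own colour (right half: memo (668,97), ink (733,100), sharpener (668,145), glue (733,145)). The white-capped sun stick and lotion bottle have not moved.

```bash
python3 -c "
from plant import *
print(finish_job())"
```

```text
the job is handed in; nothing more can be done
None
```

The job is handed in after about 36 s: my last pictures show all four things upright in the pockets of their own colour and the two white-capped look-alikes where they stood, but the hand-in gave no verdict.

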